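# Set out the press spacers in order of size

### The job

Set the four round steel press spacers out for the fitter in order of size on the strip, one standing upright in the middle of each black pad: the largest on the pad next to the dark end-stop block, then each next smaller one, down to the smallest at the far end. Leave the oil bottle standing where it is.

Things in the scene. Friction and masses are not known exactly. Their poses are not given: they have to be found in the camera images.
- spacer_59_center (a point): the largest of four round turned-steel press spacers: an upright cylinder of 59 mm diameter and 36 mm height with a blind hole in its top face, standing loose on the bench. The point is its centre, 18 mm above its underside; z is its axis (up).
- spacer_48_center (a point): the second largest of four round turned-steel press spacers: an upright cylinder of 48 mm diameter and 36 mm height with a blind hole in its top face, standing loose on the bench. The point is its centre, 18 mm above its underside; z is its axis (up).
- spacer_37_center (a point): the third largest of four round turned-steel press spacers: an upright cylinder of 37 mm diameter and 36 mm height with a blind hole in its top face, standing loose on the bench. The point is its centre, 18 mm above its underside; z is its axis (up).
- spacer_26_center (a point): the smallest of four round turned-steel press spacers: an upright cylinder of 26 mm diameter and 36 mm height with a blind hole in its top face, standing loose on the bench. The point is its centre, 18 mm above its underside; z is its axis (up).
- pad_a: one of four identical round black rubber rest pads, 68 mm diameter, 2 mm thick, fixed in a straight row (pad_a, pad_b, pad_c, pad_d, 84 mm from centre to centre) on a fixed aluminium strip 404 mm long, 86 mm wide and 6 mm thick on the bench: an end pad. Origin at the centre of the pad's underside, 6 mm above the bench; its top face is 2 mm higher; z up, y along the row.
- pad_b: one of four identical round black rubber rest pads, 68 mm diameter, 2 mm thick, fixed in a straight row (pad_a, pad_b, pad_c, pad_d, 84 mm from centre to centre) on a fixed aluminium strip 404 mm long, 86 mm wide and 6 mm thick on the bench: an inner pad, between pad_a and pad_c. Origin at the centre of the pad's underside, 6 mm above the bench; its top face is 2 mm higher; z up, y along the row.
- pad_c: one of four identical round black rubber rest pads, 68 mm diameter, 2 mm thick, fixed in a straight row (pad_a, pad_b, pad_c, pad_d, 84 mm from centre to centre) on a fixed aluminium strip 404 mm long, 86 mm wide and 6 mm thick on the bench: an inner pad, between pad_b and pad_d. Origin at the centre of the pad's underside, 6 mm above the bench; its top face is 2 mm higher; z up, y along the row.
- pad_d: one of four identical round black rubber rest pads, 68 mm diameter, 2 mm thick, fixed in a straight row (pad_a, pad_b, pad_c, pad_d, 84 mm from centre to centre) on a fixed aluminium strip 404 mm long, 86 mm wide and 6 mm thick on the bench: the other end pad. Origin at the centre of the pad's underside, 6 mm above the bench; its top face is 2 mm higher; z up, y along the row.
- end_stop: dark steel end-stop block, 78 mm across the strip, 18 mm along it, 34 mm tall, fixed on the strip beyond one of the two end pads, 62 mm from that pad's centre (which end differs from start to start; the other end has only a 3 mm high bar). Origin at the centre of its underside, 6 mm above the bench.
- oiler_center (a point): white plastic oil bottle with a red spout, 42 mm diameter, 130 mm tall, standing loose on the bench beyond the strip; not part of the job. The point is half-way up, 65 mm above its underside. (Besides it, mind the presses: the right-hand one, from x = 0.37 on and y below -0.42, has a feed chute that reaches out to y = -0.28 at x = 0.40 to 0.43, from 0.2 m above the bench upward.)
Not all that is in view belongs to the job. Leave any pink or purple look-alike of the part that bears spacer_48_center alone.

How it is judged:
By the outcome, as a careful person would: the job done as asked, in the order asked, and still so for the second after the job is handed in, with the robot touching nothing.
It also fails if it takes over 96 s, if anything falls off the work surface, if the arm or the gripper's body presses on something with over 40 N, if the wrist force passes 120 N, or if a joint passes its speed limit or range.

### The arm

A 6-joint arm with a two-finger parallel gripper is mounted at the origin on a cart in front of the work surface, level with it; the furniture and walls round the work are solid. World frame = base frame: x ahead of the robot, y to its left, z up, the work surface at z = 0. Lengths are in m, angles in rad, forces in N, time in s.
With the tool pointing down it reaches from about 0.25 to 0.775 m from the base axis. Payload 4 kg.
Tool frame: the origin (TCP) lies between the finger pads; the fingertips stand 25 mm ahead of it and the grasp point (between the pads) lies 6 mm ahead of it (robot.tip_reach is the distance from the TCP to the fingertips, in m); z points along the fingers, y is the line along which they close (so a half turn about z gives the same grasp; the last joint's range is limited). The gripper opens to 94 mm and grips with 3 to 60 N. Pads are 16 mm wide; open, the fingers measure 119 mm over their backs; the gripper's body (75 mm by 177 mm) begins 78 mm behind the grasp point.
Start: joints at [-1.404, 0.087, 1.371, -0, 1.684, -0.103], TCP at [0.147, -0.53, 0.204] pointing down, gripper open.
Joint ranges: [-3.1, 3.1], [-0.76, 2.03], [0.27, 2.55], [-1.08, 4.22], [0.17, 2.65], [-2.57, 2.57]. Speed limits (rad/s): [2.79, 2.79, 3.14, 3.14, 3.14, 3.14].

### API

Orientations are given as [roll, pitch, yaw] about the fixed x, y, z axes, in that order (R = Rz(yaw) Ry(pitch) Rx(roll)).
In Python, from bench import sensors, snapshot, camera_info, ticket, robot gives the robot as it stands.
- The arm moves only by the tool arm_command, never from a script. Its argument "plan" is a list of rows, each an object with "grip": the closure, from -1 (fully open) to 1 (shut); "slide": the shift along the tool's x, y, z normalised to -1 to 1, where 1 is 500 mm, a list of three; "spin": the turn about the tool's z normalised to -1 to 1, where 1 is 5 degrees. A call has 1 to 10 rows; each row shifts and turns the commanded pose from where the row before left it, along the tool's axes as they then stand; what a row does not reach is not made up. A row lasts 1/8 s, in which the tool goes at most 62.5 mm and 10.7 degrees, less where a joint would pass 70% of its speed; a pose out of reach is approached as far as the arm can. A call with a number of a shift or a turn outside -1 to 1 is refused whole. A call with a gripper value outside its range is refused whole. The fingers move at their own pace and stop on an object; the grip force is fixed at half the most. Time passes only in rows, so rows that do not move let the fingers close. It gives the time, the measured TCP pose, the force, the opening and the grip force at its end, in the units of the state.
- sensors.get_obs(): the state, without advancing time (a new reading comes with each control period).
- snapshot(name): name is "scene" or "side" or "wrist"; returns the picture (384x512x3 uint8, red, green, blue); there is no depth.
- camera_info(name): a dict with "fx", "fy", "cx", "cy" (pixels), "k1" (the pictures are not rectified: a ray, as slopes to the right and down, at radius r is drawn at 1 + k1 r^2 times it, then the intrinsics apply), "position" and "rotation" of the camera in the world. Camera axes: x right, y up, looking along -z (the intrinsics and any distortion apply to the point x, -y, -z); pixel columns grow to the right and rows downward; lengths in m; the calibration is good to about 2 mm. A picture is of the moment at which its call begins: read the wrist's pose just before it. camera_info takes no time and is no camera call; for the wrist camera it gives the pose at the moment of the call.
- ticket.close_job(): hands the job in; it is judged then, once.
The state is a dict: "time": time; "joint_positions": joint angles; "qvel": joint speeds; "joint_torque": joint torques, N m; "tool_pos": TCP position; "ee_rot": TCP orientation; "wrist_force": force on the tool from outside, world axes, zero at the start; "wrist_torque": the same for the moment, N m; "width": finger opening in m; "finger_force": force on a finger pad.
Only numpy, scipy, OpenCV 4.12 (cv2) and the standard library are available. Lean on these libraries where they do the work, as an engineer would, in place of code of your own. Each camera call takes 0.05 s, during which the arm holds its last target. There are 200 camera calls.

## Working session

There is one attempt and no reset: what is moved stays moved. The work goes in short steps, Python scripts to look and compute and a tool call to move; the robot and the scene stay as the last step left them, time stands still between calls to the robot, and variables do not carry over. Pictures are saved under pics/ and viewed, at most 14 in all, crops included, and the job is handed in when it is done.

Besides the shell and the picture viewer there is one more tool, called in YAML: its name, and indented under it one key for each argument. arm_command: Moves the arm, as the interface text tells. Scaled input: -1 to 1 covers 500 mm each way for a shift and 5 degrees each way for a turn. Its arguments: {"type":"object","properties":{"plan":{"type":"array","items":{"type":"object","properties":{"grip":{"type":"number"},"slide":{"type":"array","items":{"type":"number"}},"spin":{"type":"number"}}}}},"required":["plan"]}

```bash
mkdir -p pics; python3 - <<'E'
from bench import sensors, snapshot, camera_info
import cv2
for n in("scene","side"):
    cv2.imwrite(f"pics/{n}0.png",cv2.resize(snapshot(n)[:,:,::-1],(800,600),interpolation=cv2.INTER_CUBIC))
    print(camera_info(n))
o=sensors.get_obs();print(o["time"],o["tool_pos"],o["ee_rot"],o["width"])
E
```

```text
{'fx': 346.55702255755705, 'fy': 346.55702255755705, 'cx': 261.33224931194667, 'cy': 192.2683711589146, 'k1': -0.049416703033898765, 'position': array([-0.05453554, -0.408386  ,  0.49400119]), 'rotation': array([ 1.05918996, -0.00735759, -0.9932554 ])}
{'fx': 479.41076271409054, 'fy': 479.41076271409054, 'cx': 257.5205282687035, 'cy': 189.11975959238225, 'k1': -0.14368705354865066, 'position': array([0.14367039, 0.81933305, 0.44107718]), 'rotation': array([ 1.18472293, -0.01312815, -2.64520641])}
0.1 [ 0.14651304 -0.52963308  0.20333341] [-3.13966433e+00 -2.16345471e-04  2.69792681e-01] 0.09379659845659158
```

View pics/scene0.png

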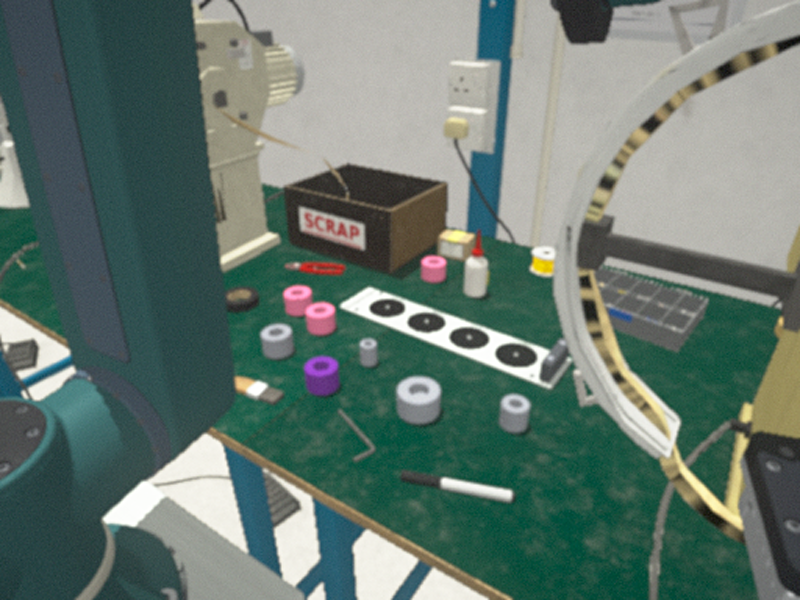

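View pics/side0.png

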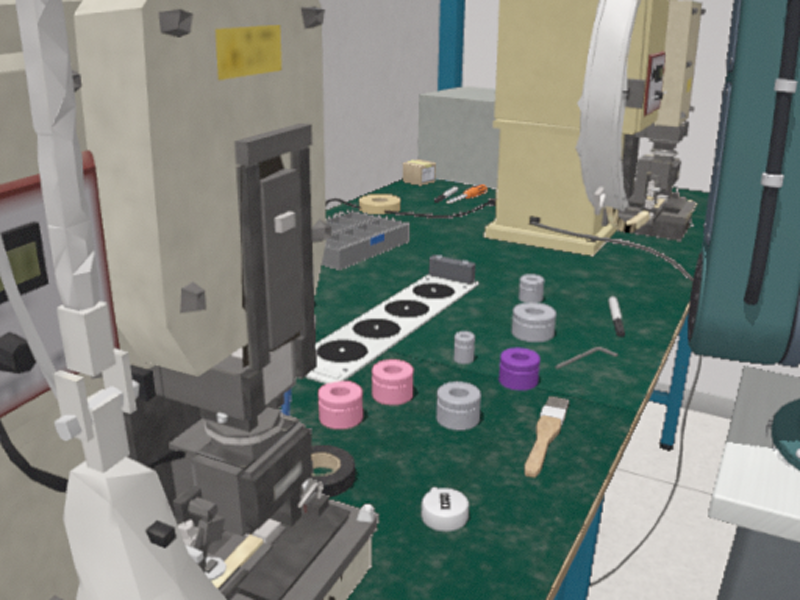

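Scene view (800x600): steel spacers are at 59≈(419,391), 48≈(277,334), 37≈(515,404) and 26≈(368,345). Pads run (388,307), (426,322), (469,338), (516,355), and the end stop is at (555,360). The side view shows the same layout, with pads at (342,351)…(433,290). Pink and purple look-alikes stand near the 48.

```bash
cat > h.py <<'E'
import numpy as np, cv2
from scipy.spatial.transform import Rotation as R
from bench import sensors, snapshot, camera_info
def K(c): return np.array([[c["fx"],0,c["cx"]],[0,c["fy"],c["cy"]],[0,0,1.]])
def rot(c): return R.from_euler("xyz",c["rotation"]).as_matrix()
def tow(c,uv,z):  # native pixels -> world on plane z
    p=cv2.undistortPoints(np.array(uv,float).reshape(-1,1,2),K(c),np.array([c["k1"],0,0,0,0.]),None,None).reshape(-1,2)
    d=np.c_[p[:,0],-p[:,1],-np.ones(len(p))]@rot(c).T
    return c["position"]+d*((z-c["position"][2])/d[:,2])[:,None]
def topix(c,P):
    q=(np.array(P,float)-c["position"])@rot(c)*[1,-1,-1]
    return cv2.projectPoints(q.reshape(-1,1,3),np.zeros(3),np.zeros(3),K(c),np.array([c["k1"],0,0,0,0.]))[0].reshape(-1,2)
E
python3 - <<'E'
from h import *
S=512/800
np.set_printoptions(precision=4,suppress=True)
for n,sp,pd in(("scene",[(419,391),(277,334),(515,404),(368,345)],[(388,307),(426,322),(469,338),(516,355)]),
 ("side",[(534,314),(459,394),(532,282),(464,339)],[(342,351),(376,328),(407,308),(433,290)])):
    c=camera_info(n)
    print(n);print(tow(c,np.array(sp)*S,.036)[:,:2]);print(tow(c,np.array(pd)*S,.008)[:,:2])
print(camera_info("wrist"))
E
```

```text
scene
[[ 0.4321 -0.1123]
 [ 0.4276  0.1456]
 [ 0.4781 -0.2302]
 [ 0.482   0.0097]]
[[ 0.6321  0.0783]
 [ 0.6262 -0.0051]
 [ 0.6227 -0.0897]
 [ 0.6204 -0.1735]]
side
[[ 0.4261 -0.0913]
 [ 0.4245  0.16  ]
 [ 0.4694 -0.2069]
 [ 0.4771  0.0293]]
[[ 0.6227  0.0874]
 [ 0.6207  0.0034]
 [ 0.6169 -0.0807]
 [ 0.6156 -0.1646]]
{'fx': 292.9326551854675, 'fy': 292.9326551854675, 'cx': 254.939020899891, 'cy': 193.94549322138727, 'k1': -0.013595444652088513, 'position': array([ 0.2144, -0.5098,  0.3827]), 'rotation': array([-0.2467,  0.0012, -1.3   ])}
```

arm_command:
  plan:
    - {"grip":-1,"slide":[0,0,-0.02],"spin":1}
    - {"grip":-1,"slide":[0,0,-0.02],"spin":1}
    - {"grip":-1,"slide":[0,0,-0.02],"spin":1}
    - {"grip":-1,"slide":[0.044,-0.094,-0.01],"spin":0.09}
    - {"grip":-1,"slide":[0.044,-0.094,-0.01],"spin":0}
    - {"grip":-1,"slide":[0.044,-0.094,-0.01],"spin":0}
    - {"grip":-1,"slide":[0.044,-0.094,-0.01],"spin":0}
    - {"grip":-1,"slide":[0.044,-0.094,-0.01],"spin":0}
    - {"grip":-1,"slide":[0.044,-0.094,-0.01],"spin":0}
    - {"grip":-1,"slide":[0.044,-0.094,-0.01],"spin":0}

```text
time: 1.35
tool_pos: [0.3004, -0.1992, 0.2691]
ee_rot: [-3.141, -0.0, -0.0]
wrist_force: [-0.0, 0.6, -0.4]
width: 0.0941
finger_force: 0.0
```

arm_command:
  plan:
    - {"grip":-1,"slide":[0.044,-0.09,-0.01],"spin":0}
    - {"grip":-1,"slide":[0.044,-0.09,-0.01],"spin":0}
    - {"grip":-1,"slide":[0.044,-0.09,-0.01],"spin":0}
    - {"grip":-1,"slide":[0.04,-0.06,-0.01],"spin":0}
    - {"grip":-1,"slide":[0,0,0],"spin":0}
    - {"grip":-1,"slide":[0,0,0],"spin":0}

```text
time: 2.1
tool_pos: [0.3857, -0.0362, 0.2889]
ee_rot: [3.141, 0.001, 0.0]
wrist_force: [0.5, 0.5, -0.3]
width: 0.0941
finger_force: 0.0
```

```bash
python3 - <<'E'
from h import *
c=camera_info("wrist"); im=snapshot("wrist")
cv2.imwrite("pics/w1n.png",im[:,:,::-1])
cv2.imwrite("pics/w1.png",cv2.resize(im[:,:,::-1],(800,600),interpolation=cv2.INTER_CUBIC))
np.save("w1c.npy",c,allow_pickle=True);print(c)
o=sensors.get_obs();print(o["time"],o["tool_pos"],o["ee_rot"],o["joint_positions"])
E
```

```text
{'fx': 292.9326551854675, 'fy': 292.9326551854675, 'cx': 254.939020899891, 'cy': 193.94549322138727, 'k1': -0.013595444652088513, 'position': array([ 0.45636308, -0.03486582,  0.4681168 ]), 'rotation': array([-2.47943323e-01, -1.11032651e-03, -1.56969116e+00])}
2.15 [ 0.3856628  -0.03656546  0.28896205] [ 3.14126757e+00  9.52079183e-04 -9.71492852e-04] [-2.40662134e-01 -2.77864640e-01  1.53915299e+00 -5.69002894e-04
  1.88115194e+00  1.33093199e+00]
```

View pics/w1.png

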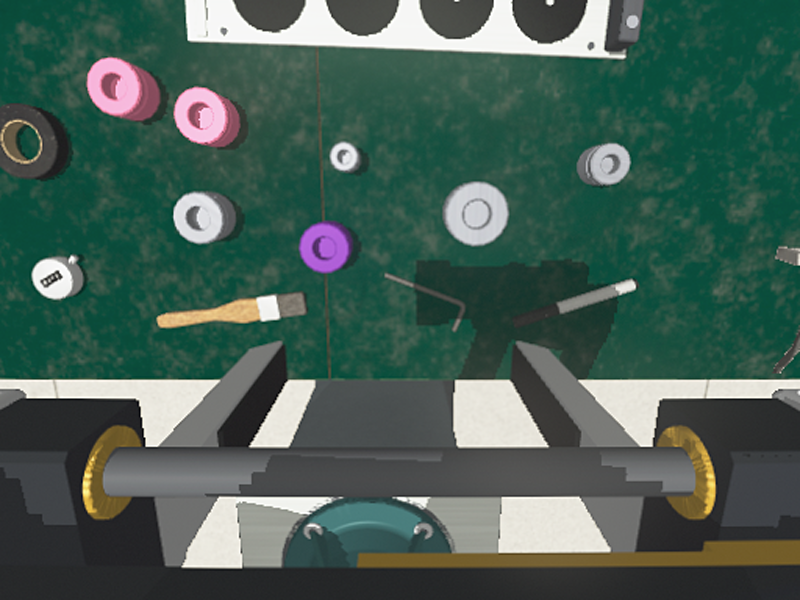

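Wrist view (800x600): tops are 48≈(202,217), 26≈(344,156), 59≈(476,213) and 37≈(609,163). The pads are cut off at the top, and the stop is at (627,22), on the −y end. I'll move ahead for a second view of the pads.

arm_command:
  plan:
    - {"grip":-1,"slide":[0.1,0,0],"spin":0}
    - {"grip":-1,"slide":[0.1,0,0],"spin":0}
    - {"grip":-1,"slide":[0,0,0],"spin":0}
    - {"grip":-1,"slide":[0,0,0],"spin":0}

```text
time: 2.65
tool_pos: [0.4854, -0.0369, 0.2891]
ee_rot: [3.142, 0.001, -0.002]
wrist_force: [-0.0, 0.1, 0.7]
width: 0.0942
finger_force: 0.0
```

```bash
python3 - <<'E'
from h import *
np.set_printoptions(precision=4,suppress=True)
c1=np.load("w1c.npy",allow_pickle=True).item()
print(tow(c1,np.array([(476,213),(202,217),(609,163),(344,156)])*.64,.036))
c=camera_info("wrist"); im=snapshot("wrist")
np.save("w2c.npy",c,allow_pickle=True); cv2.imwrite("pics/w2n.png",im[:,:,::-1])
cv2.imwrite("pics/w2.png",cv2.resize(im[:,:,::-1],(800,600),interpolation=cv2.INTER_CUBIC))
# blob analysis: dark pads, bright-grey spacers
g=im.astype(int); sat=g.max(2)-g.min(2)
for nm,m,z in(("dark",(g.max(2)<60)&(sat<25),.008),("steel",(g.min(2)>110)&(sat<40),.036)):
    n,l,s,ce=cv2.connectedComponentsWithStats(cv2.morphologyEx(m.astype(np.uint8),cv2.MORPH_OPEN,np.ones((3,3))))
    for i in range(1,n):
        if 80<s[i,4]<6000 and s[i,1]<250: print(nm,s[i],ce[i]/.64,tow(c,ce[i],z)[0,:2])
o=sensors.get_obs();print(o["time"],o["tool_pos"],o["joint_positions"])
E
```

```text
[[ 0.4333 -0.1075  0.036 ]
 [ 0.4295  0.1476  0.036 ]
 [ 0.4783 -0.2266  0.036 ]
 [ 0.4837  0.0137  0.036 ]]
dark [105 120  10  25 119] [172.4921 208.1801] [0.5364 0.1873]
dark [ 11 136  45  42 501] [ 60.819  235.7036] [0.5097 0.3039]
dark [151 137  12  24 112] [247.0564 234.4169] [0.5105 0.1154]
dark [ 303  169   63   52 1540] [523.888  304.8539] [ 0.4374 -0.1665]
dark [266 176  16  33 304] [425.3649 302.0097] [ 0.4405 -0.064 ]
dark [358 204  30  27 334] [582.1716 339.2824] [ 0.3996 -0.2311]
dark [ 139  221   45   67 1279] [253.7981 405.5488] [0.3231 0.1234]
dark [ 323  221   49   67 1674] [538.0096 411.7804] [ 0.3152 -0.1905]
steel [213 161  17  17 205] [345.8765 264.1387] [0.4849 0.014 ]
steel [373 161  22  23 300] [600.7969 267.6354] [ 0.4814 -0.2301]
steel [119 190  30  30 634] [208.542  319.1936] [0.4303 0.151 ]
steel [285 208  20  13 166] [460.5139 333.9703] [ 0.4148 -0.0976]
steel [ 32 224  25  25 426] [ 70.0704 368.9811] [0.3776 0.2984]
steel [373 237  26  12 171] [603.0885 378.8834] [ 0.3665 -0.2449]
steel [490 239  22   9 119] [782.0247 380.541 ] [ 0.3639 -0.431 ]
2.7 [ 0.4852 -0.0367  0.2897] [-0.1918 -0.0556  1.348  -0.0003  1.8491  1.3803]
```

View pics/w2.png

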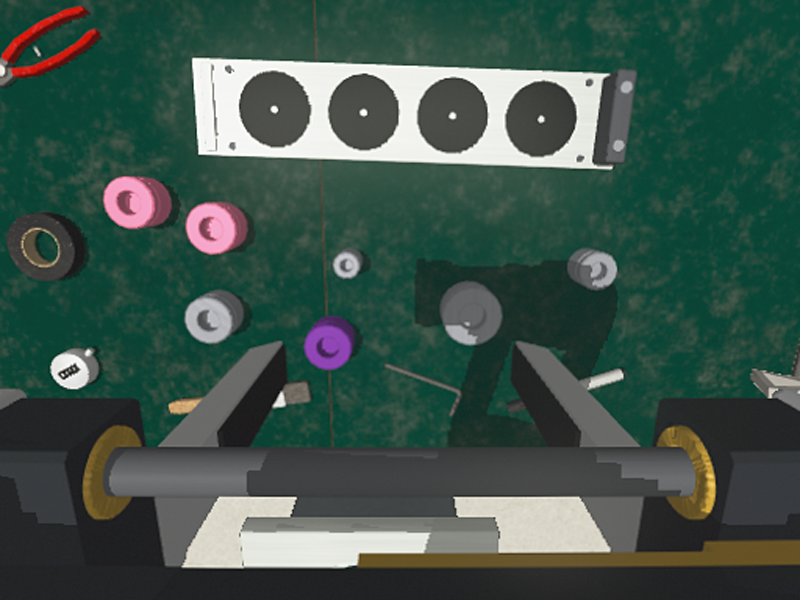

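The pads' white centre dots are at (274,109), (363,113), (452,116) and (541,119), with the stop at (615,116). I'll compute their positions, refining the dots and checking the spacers a second time.

```bash
python3 - <<'E'
from h import *
np.set_printoptions(precision=4,suppress=True)
c=np.load("w2c.npy",allow_pickle=True).item(); g=cv2.imread("pics/w2n.png",0).astype(float)
ds=[]
for u,v in((274,109),(363,113),(452,116),(541,119)):
    x,y=int(u*.64),int(v*.64); w=g[y-4:y+5,x-4:x+5]-70; w[w<0]=0
    yy,xx=np.mgrid[y-4:y+5,x-4:x+5]; ds.append(((w*xx).sum()/w.sum(),(w*yy).sum()/w.sum()))
p=tow(c,ds,.008)[:,:2]; print(p, np.linalg.norm(np.diff(p,axis=0),axis=1))
d=p[3]-p[0];print("row dir deg",np.degrees(np.arctan2(d[0],-d[1])))
print(tow(c,np.array([(471,313),(208,319),(599,270),(347,264)])*.64,.036)[:,:2])
E
```

```text
[[ 0.628   0.0811]
 [ 0.6248 -0.0027]
 [ 0.622  -0.0865]
 [ 0.6191 -0.1704]] [0.0838 0.0839 0.0839]
row dir deg -2.0337669931731273
[[ 0.4364 -0.1072]
 [ 0.4305  0.1515]
 [ 0.4791 -0.2286]
 [ 0.485   0.013 ]]
```

arm_command:
  plan:
    - {"grip":-1,"slide":[-0.025,0.035,0.08],"spin":0}
    - {"grip":-1,"slide":[-0.025,0.035,0.08],"spin":0}
    - {"grip":-1,"slide":[-0.025,0.035,0.08],"spin":0}
    - {"grip":-1,"slide":[-0.025,0.035,0.08],"spin":0}
    - {"grip":-1,"slide":[0,0,0],"spin":0}
    - {"grip":-1,"slide":[0,0,0],"spin":0}

```text
time: 3.45
tool_pos: [0.4371, -0.106, 0.1319]
ee_rot: [3.14, -0.004, -0.0]
wrist_force: [0.1, 0.2, -0.0]
width: 0.0939
finger_force: 0.0
```

```bash
cat > look.py <<'E'
import sys
from h import *
np.set_printoptions(precision=4,suppress=True)
def look(name,x,y,dia,z=.036):
    """hover picture with the predicted top rim drawn; refine by Canny edges near the rim (robust circle fit in world)"""
    o=sensors.get_obs(); c=camera_info("wrist"); im=snapshot("wrist")[:,:,::-1].copy()
    e=np.argwhere(cv2.Canny(cv2.cvtColor(im,cv2.COLOR_BGR2GRAY),40,110)>0)[:,::-1]
    P=tow(c,e.astype(float),z)[:,:2]; best=None
    for dx in np.arange(-.012,.0121,.0005):
        for dy in np.arange(-.012,.0121,.0005):
            r=np.hypot(P[:,0]-x-dx,P[:,1]-y-dy)
            s=np.exp(-((r-dia/2)/.0008)**2).sum()
            if best is None or s>best[0]: best=(s,x+dx,y+dy)
    s,bx,by=best; a=np.linspace(0,2*np.pi,60)
    pts=topix(c,np.c_[bx+dia/2*np.cos(a),by+dia/2*np.sin(a),0*a+z])
    big=cv2.resize(im,(800,600),interpolation=cv2.INTER_CUBIC)
    cv2.polylines(big,[np.int32(pts*800/512)],True,(0,0,255),1)
    cv2.imwrite(f"pics/{name}.png",big)
    print("score",s,"centre",bx,by,"tcp",o["tool_pos"],"t",o["time"],"d(mm)",1000*(np.array([bx,by])-o["tool_pos"][:2]))
if __name__=="__main__": look(sys.argv[1],*map(float,sys.argv[2:]))
E
python3 look.py h59 .435 -.107 .059
```

```text
score 123.18191897329231 centre 0.434 -0.10799999999999998 tcp [ 0.4371 -0.106   0.1319] t 3.45 d(mm) [-3.1445 -1.9535]
```

View pics/h59.png

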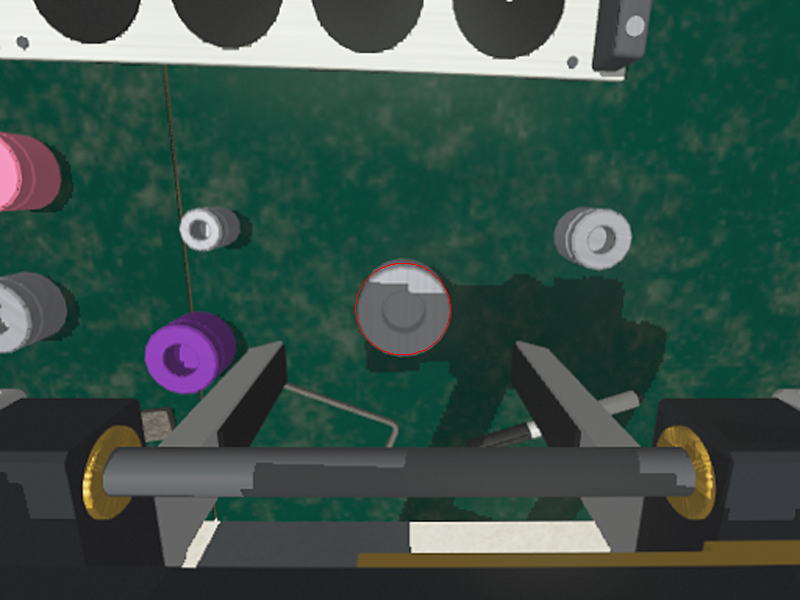

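The fitted circle sits right on the 59's rim, at (403,308). Descending.

arm_command:
  plan:
    - {"grip":-1,"slide":[-0.002,0.002,0.07],"spin":0}
    - {"grip":-1,"slide":[-0.002,0.002,0.07],"spin":0}
    - {"grip":-1,"slide":[0,0,0.03],"spin":0}
    - {"grip":-1,"slide":[0,0,0.03],"spin":0}
    - {"grip":-1,"slide":[0,0,0],"spin":0}
    - {"grip":-1,"slide":[0,0,0],"spin":0}
    - {"grip":-1,"slide":[0,0,0],"spin":0}

```text
time: 4.38
tool_pos: [0.435, -0.1082, 0.0304]
ee_rot: [3.141, -0.002, 0.0]
wrist_force: [0.1, 0.8, 0.6]
width: 0.0941
finger_force: 0.0
```

arm_command:
  plan:
    - {"grip":1,"slide":[-0.002,0,0],"spin":0}
    - {"grip":1,"slide":[0,0,0],"spin":0}
    - {"grip":1,"slide":[0,0,0],"spin":0}
    - {"grip":1,"slide":[0,0,0],"spin":0}
    - {"grip":1,"slide":[0,0,0],"spin":0}
    - {"grip":1,"slide":[0,0,0],"spin":0}
    - {"grip":1,"slide":[0,0,-0.04],"spin":0}
    - {"grip":1,"slide":[0,0,-0.08],"spin":0}
    - {"grip":1,"slide":[0,0,0],"spin":0}
    - {"grip":1,"slide":[0,0,0],"spin":0}

```text
time: 5.62
tool_pos: [0.432, -0.1072, 0.0874]
ee_rot: [-3.14, 0.003, 0.0]
wrist_force: [-0.7, -0.1, -4.7]
width: 0.0583
finger_force: 30.0
```

arm_command:
  plan:
    - {"grip":1,"slide":[0.06,0.021,0],"spin":0}
    - {"grip":1,"slide":[0.06,0.021,0],"spin":0}
    - {"grip":1,"slide":[0.06,0.021,0],"spin":0}
    - {"grip":1,"slide":[0.06,0.021,0],"spin":0}
    - {"grip":1,"slide":[0.06,0.021,0],"spin":0}
    - {"grip":1,"slide":[0.06,0.021,0],"spin":0}
    - {"grip":1,"slide":[0.012,0,0.03],"spin":0}
    - {"grip":1,"slide":[0,0,0],"spin":0}
    - {"grip":1,"slide":[0,0,0],"spin":0}
    - {"grip":1,"slide":[0,0,0],"spin":0}

```text
time: 6.88
tool_pos: [0.6187, -0.1707, 0.0748]
ee_rot: [3.141, -0.0, 0.0]
wrist_force: [-0.8, 0.1, -3.1]
width: 0.058
finger_force: 30.0
```

arm_command:
  plan:
    - {"grip":1,"slide":[0,0,0.03],"spin":0}
    - {"grip":1,"slide":[0,0,0.03],"spin":0}
    - {"grip":1,"slide":[0,0,0.008],"spin":0}
    - {"grip":1,"slide":[0,0,0.003],"spin":0}
    - {"grip":1,"slide":[0,0,0.002],"spin":0}
    - {"grip":1,"slide":[0,0,0],"spin":0}
    - {"grip":1,"slide":[0,0,0],"spin":0}

```text
time: 7.75
tool_pos: [0.6195, -0.171, 0.0383]
ee_rot: [3.141, -0.001, 0.0]
wrist_force: [-0.6, -0.7, -3.6]
width: 0.0581
finger_force: 30.0
```

arm_command:
  plan:
    - {"grip":1,"slide":[0,0,0.002],"spin":0}
    - {"grip":1,"slide":[0,0,0],"spin":0}
    - {"grip":1,"slide":[0,0,0],"spin":0}

```text
time: 8.12
tool_pos: [0.6195, -0.171, 0.0375]
ee_rot: [3.141, -0.001, 0.0]
wrist_force: [-0.7, 0.0, -1.1]
width: 0.058
finger_force: 30.0
```

Contact made. Releasing partway (the end stop is near), then rising and heading to hover over the 48.

arm_command:
  plan:
    - {"grip":-0.5,"slide":[0,0,0],"spin":0}
    - {"grip":-0.5,"slide":[0,0,0],"spin":0}
    - {"grip":-0.5,"slide":[0,0,0],"spin":0}
    - {"grip":-0.5,"slide":[0,0,0],"spin":0}
    - {"grip":-0.5,"slide":[0,0,-0.05],"spin":0}
    - {"grip":-0.5,"slide":[0,0,-0.12],"spin":0}
    - {"grip":-1,"slide":[-0.03,-0.1,-0.02],"spin":0}
    - {"grip":-1,"slide":[-0.03,-0.1,0],"spin":0}
    - {"grip":-1,"slide":[-0.06,-0.1,0],"spin":0}
    - {"grip":-1,"slide":[-0.07,-0.1,0],"spin":0}

```text
time: 9.38
tool_pos: [0.5234, 0.0306, 0.132]
ee_rot: [-3.141, -0.001, -0.0]
wrist_force: [-0.2, 1.2, -0.2]
width: 0.0941
finger_force: 0.0
```

arm_command:
  plan:
    - {"grip":-1,"slide":[-0.06,-0.1,0],"spin":0}
    - {"grip":-1,"slide":[-0.07,-0.09,0],"spin":0}
    - {"grip":-1,"slide":[-0.058,-0.05,0],"spin":0}
    - {"grip":-1,"slide":[0,0,0],"spin":0}
    - {"grip":-1,"slide":[0,0,0],"spin":0}
    - {"grip":-1,"slide":[0,0,0],"spin":0}

```text
time: 10.12
tool_pos: [0.431, 0.1483, 0.1319]
ee_rot: [3.141, -0.0, -0.001]
wrist_force: [-0.5, -0.2, -0.4]
width: 0.0942
finger_force: 0.0
```

```bash
python3 look.py h48 .43 .149 .048
```

```text
score 98.16145712794749 centre 0.4305 0.153 tcp [0.431  0.1483 0.1319] t 10.125 d(mm) [-0.4794  4.704 ]
```

View pics/h48.png

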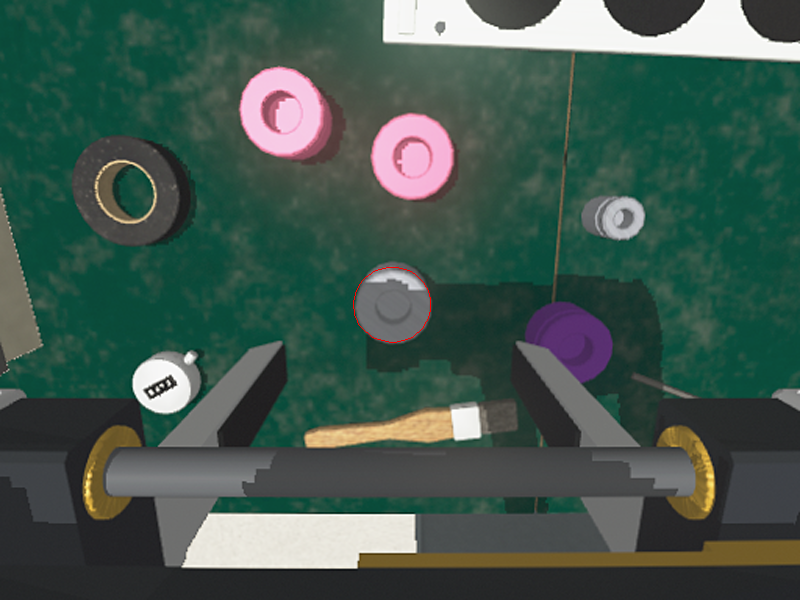

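The fit is on the 48's rim, at (393,305), and the fingers clear the purple look-alike. Descending and grasping.

arm_command:
  plan:
    - {"grip":-1,"slide":[0,-0.009,0.06],"spin":0}
    - {"grip":-1,"slide":[0,0,0.08],"spin":0}
    - {"grip":-1,"slide":[0,0,0.04],"spin":0}
    - {"grip":-1,"slide":[0,0,0.023],"spin":0}
    - {"grip":-1,"slide":[0,0,0],"spin":0}
    - {"grip":-1,"slide":[0,0,0],"spin":0}

```text
time: 10.92
tool_pos: [0.4312, 0.1536, 0.0315]
ee_rot: [-3.141, -0.002, -0.0]
wrist_force: [-0.2, -0.8, -0.1]
width: 0.0939
finger_force: 0.0
```

arm_command:
  plan:
    - {"grip":1,"slide":[0,0,0],"spin":0}
    - {"grip":1,"slide":[0,0,0],"spin":0}
    - {"grip":1,"slide":[0,0,0],"spin":0}
    - {"grip":1,"slide":[0,0,0],"spin":0}
    - {"grip":1,"slide":[0,0,0],"spin":0}
    - {"grip":1,"slide":[0,0,0],"spin":0}
    - {"grip":1,"slide":[0,0,-0.05],"spin":0}
    - {"grip":1,"slide":[0,0,-0.1],"spin":0}
    - {"grip":1,"slide":[0,0,0],"spin":0}
    - {"grip":1,"slide":[0,0,0],"spin":0}

```text
time: 12.18
tool_pos: [0.429, 0.1535, 0.1036]
ee_rot: [3.141, 0.003, 0.0]
wrist_force: [0.2, -0.9, -4.4]
width: 0.0465
finger_force: 30.0
```

arm_command:
  plan:
    - {"grip":1,"slide":[0.064,0.08,0],"spin":0}
    - {"grip":1,"slide":[0.064,0.08,0],"spin":0}
    - {"grip":1,"slide":[0.064,0.08,0],"spin":0}
    - {"grip":1,"slide":[0.064,0.08,0],"spin":0}
    - {"grip":1,"slide":[0.064,0.08,0],"spin":0}
    - {"grip":1,"slide":[0.064,0.08,0],"spin":0}
    - {"grip":1,"slide":[0,0,0.05],"spin":0}
    - {"grip":1,"slide":[0,0,0],"spin":0}
    - {"grip":1,"slide":[0,0,0],"spin":0}
    - {"grip":1,"slide":[0,0,0],"spin":0}

```text
time: 13.42
tool_pos: [0.6224, -0.0858, 0.0812]
ee_rot: [3.141, -0.001, 0.001]
wrist_force: [-0.1, 0.2, -3.2]
width: 0.0465
finger_force: 30.0
```

arm_command:
  plan:
    - {"grip":1,"slide":[0,0,0.04],"spin":0}
    - {"grip":1,"slide":[0,0,0.03],"spin":0}
    - {"grip":1,"slide":[0,0,0.01],"spin":0}
    - {"grip":1,"slide":[0,0.001,0.004],"spin":0}
    - {"grip":1,"slide":[0,0,0],"spin":0}
    - {"grip":1,"slide":[0,0,0],"spin":0}
    - {"grip":1,"slide":[0,0,0],"spin":0}

```text
time: 14.3
tool_pos: [0.6226, -0.0872, 0.0386]
ee_rot: [3.141, -0.001, 0.0]
wrist_force: [-0.1, 0.3, -1.8]
width: 0.0466
finger_force: 30.0
```

Nearly in contact, since the weight is partly relieved. One more 0.5 mm, then release to 62 mm and rise.

arm_command:
  plan:
    - {"grip":1,"slide":[0,0,0.001],"spin":0}
    - {"grip":1,"slide":[0,0,0],"spin":0}
    - {"grip":-0.32,"slide":[0,0,0],"spin":0}
    - {"grip":-0.32,"slide":[0,0,0],"spin":0}
    - {"grip":-0.32,"slide":[0,0,0],"spin":0}
    - {"grip":-0.32,"slide":[0,0,0],"spin":0}
    - {"grip":-0.32,"slide":[0,0,-0.05],"spin":0}
    - {"grip":-0.32,"slide":[0,0,-0.12],"spin":0}
    - {"grip":-1,"slide":[-0.06,0.06,-0.02],"spin":0}
    - {"grip":-1,"slide":[-0.06,0.06,0],"spin":0}

```text
time: 15.55
tool_pos: [0.5628, -0.1477, 0.1353]
ee_rot: [3.14, -0.004, 0.002]
wrist_force: [-0.4, 0.2, -0.5]
width: 0.0785
finger_force: 0.0
```

arm_command:
  plan:
    - {"grip":-1,"slide":[0,0,0],"spin":-1}
    - {"grip":-1,"slide":[0,0,0],"spin":-1}
    - {"grip":-1,"slide":[0,0,0],"spin":-1}
    - {"grip":-1,"slide":[0,0,0],"spin":-1}
    - {"grip":-1,"slide":[0,0,0],"spin":-1}
    - {"grip":-1,"slide":[0,0,0],"spin":-1}
    - {"grip":-1,"slide":[-0.1,0.025,0],"spin":0}
    - {"grip":-1,"slide":[-0.1,0.025,0],"spin":0}
    - {"grip":-1,"slide":[-0.025,0.007,0],"spin":0}
    - {"grip":-1,"slide":[0,0,0],"spin":0}

```text
time: 16.8
tool_pos: [0.479, -0.2281, 0.1331]
ee_rot: [3.141, -0.001, 0.522]
wrist_force: [0.8, 0.1, 0.2]
width: 0.094
finger_force: 0.0
```

arm_command:
  plan:
    - {"grip":-1,"slide":[0,0,0],"spin":0}
    - {"grip":-1,"slide":[0,0,0],"spin":0}

```text
time: 17.05
tool_pos: [0.4798, -0.227, 0.1328]
ee_rot: [-3.142, -0.0, 0.525]
wrist_force: [-0.1, 0.7, -0.2]
width: 0.0937
finger_force: 0.0
```

```bash
python3 look.py h37 .479 -.228 .037
```

```text
score 64.2454991645236 centre 0.4805 -0.227 tcp [ 0.4798 -0.227   0.1328] t 17.05 d(mm) [ 0.6928 -0.0103]
```

View pics/h37.png

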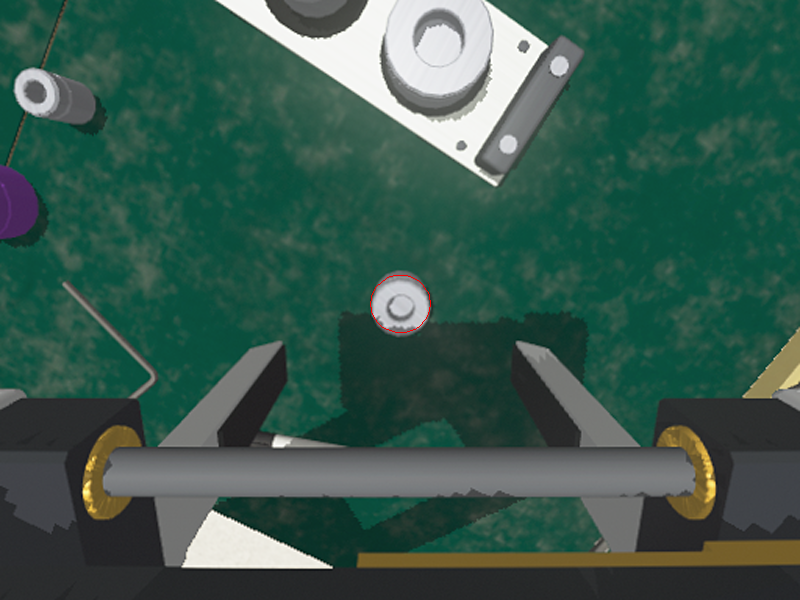

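The 37 is centred under the tool, with its rim at (400,304). The 59 stands on the pad next to the stop. Descending and grasping.

arm_command:
  plan:
    - {"grip":-1,"slide":[0.001,0,0.07],"spin":0}
    - {"grip":-1,"slide":[0,0,0.07],"spin":0}
    - {"grip":-1,"slide":[0,0,0.04],"spin":0}
    - {"grip":-1,"slide":[0,0,0.024],"spin":0}
    - {"grip":-1,"slide":[0,0,0],"spin":0}
    - {"grip":-1,"slide":[0,0,0],"spin":0}

```text
time: 17.85
tool_pos: [0.4803, -0.228, 0.032]
ee_rot: [3.14, -0.001, 0.524]
wrist_force: [-0.2, -0.5, 0.1]
width: 0.0944
finger_force: 0.0
```

arm_command:
  plan:
    - {"grip":1,"slide":[0,0,0],"spin":0}
    - {"grip":1,"slide":[0,0,0],"spin":0}
    - {"grip":1,"slide":[0,0,0],"spin":0}
    - {"grip":1,"slide":[0,0,0],"spin":0}
    - {"grip":1,"slide":[0,0,0],"spin":0}
    - {"grip":1,"slide":[0,0,0],"spin":0}
    - {"grip":1,"slide":[0,0,0],"spin":0}
    - {"grip":1,"slide":[0,0,-0.05],"spin":0}
    - {"grip":1,"slide":[0,0,-0.12],"spin":0}
    - {"grip":1,"slide":[0,0,0],"spin":0}

```text
time: 19.1
tool_pos: [0.4825, -0.2294, 0.1215]
ee_rot: [3.132, -0.005, 0.524]
wrist_force: [0.2, -1.5, -2.1]
width: 0.0355
finger_force: 30.0
```

arm_command:
  plan:
    - {"grip":1,"slide":[0.095,-0.049,0],"spin":0}
    - {"grip":1,"slide":[0.095,-0.049,0],"spin":0}
    - {"grip":1,"slide":[0.095,-0.049,0],"spin":0}
    - {"grip":1,"slide":[0.095,-0.049,0],"spin":0}
    - {"grip":1,"slide":[0.095,-0.049,0],"spin":0}
    - {"grip":1,"slide":[0,0,0],"spin":1}
    - {"grip":1,"slide":[0,0,0],"spin":1}
    - {"grip":1,"slide":[0,0,0],"spin":1}
    - {"grip":1,"slide":[0,0,0],"spin":1}
    - {"grip":1,"slide":[0,0,0],"spin":1}

```text
time: 20.35
tool_pos: [0.6226, -0.0025, 0.1134]
ee_rot: [-3.141, 0.004, 0.085]
wrist_force: [0.1, 0.1, -1.7]
width: 0.0355
finger_force: 30.0
```

arm_command:
  plan:
    - {"grip":1,"slide":[0,0,0],"spin":1}
    - {"grip":1,"slide":[0,0,0],"spin":0}
    - {"grip":1,"slide":[0,0,0],"spin":0}
    - {"grip":1,"slide":[0,0,0],"spin":0}

```text
time: 20.85
tool_pos: [0.6236, -0.0027, 0.1154]
ee_rot: [-3.142, 0.001, 0.001]
wrist_force: [-0.5, -0.9, -2.4]
width: 0.0352
finger_force: 30.0
```

```bash
python3 - <<'E'
from h import *
print(tow(camera_info("scene"),[(476*.64,292*.64)],0.))
E
```

```text
[[ 7.84721522e-01 -2.10400166e-02 -5.55111512e-17]]
```

arm_command:
  plan:
    - {"grip":1,"slide":[0.002,0,0.08],"spin":0}
    - {"grip":1,"slide":[0,0,0.05],"spin":0}
    - {"grip":1,"slide":[0,0,0.018],"spin":0}
    - {"grip":1,"slide":[0,0,0.004],"spin":0}
    - {"grip":1,"slide":[0,0,0],"spin":0}
    - {"grip":1,"slide":[0,0,0],"spin":0}
    - {"grip":1,"slide":[0,0,0],"spin":0}

```text
time: 21.72
tool_pos: [0.6254, -0.0028, 0.0408]
ee_rot: [3.141, -0.002, 0.0]
wrist_force: [-0.5, -0.3, -1.7]
width: 0.0357
finger_force: 30.0
```

arm_command:
  plan:
    - {"grip":1,"slide":[0,0,0.002],"spin":0}
    - {"grip":1,"slide":[0,0,0],"spin":0}
    - {"grip":1,"slide":[0,0,0],"spin":0}

```text
time: 22.1
tool_pos: [0.6249, -0.0028, 0.039]
ee_rot: [3.141, -0.0, 0.0]
wrist_force: [0.2, -0.5, -1.9]
width: 0.0354
finger_force: 30.0
```

arm_command:
  plan:
    - {"grip":1,"slide":[0,0,0.002],"spin":0}
    - {"grip":1,"slide":[0,0,0],"spin":0}
    - {"grip":1,"slide":[0,0,0],"spin":0}

```text
time: 22.48
tool_pos: [0.625, -0.0028, 0.0389]
ee_rot: [3.141, -0.001, 0.0]
wrist_force: [-2.4, 0.6, 5.6]
width: 0.0355
finger_force: 30.0
```

Contact. Releasing and moving to hover over the 26.

arm_command:
  plan:
    - {"grip":-0.1,"slide":[0,0,0],"spin":0}
    - {"grip":-0.1,"slide":[0,0,0],"spin":0}
    - {"grip":-0.1,"slide":[0,0,0],"spin":0}
    - {"grip":-0.1,"slide":[0,0,0],"spin":0}
    - {"grip":-0.1,"slide":[0,0,-0.06],"spin":0}
    - {"grip":-0.1,"slide":[0,0,-0.12],"spin":0}
    - {"grip":-1,"slide":[-0.1,-0.01,-0.01],"spin":0}
    - {"grip":-1,"slide":[-0.1,-0.01,0],"spin":0}
    - {"grip":-1,"slide":[-0.08,-0.012,0],"spin":0}
    - {"grip":-1,"slide":[0,0,0],"spin":0}

```text
time: 23.72
tool_pos: [0.4827, 0.0137, 0.1328]
ee_rot: [-3.142, 0.0, 0.001]
wrist_force: [0.6, 0.6, -0.2]
width: 0.0882
finger_force: 0.0
```

arm_command:
  plan:
    - {"grip":-1,"slide":[0,0,0],"spin":0}
    - {"grip":-1,"slide":[0,0,0],"spin":0}

```text
time: 23.98
tool_pos: [0.486, 0.013, 0.133]
ee_rot: [3.141, -0.001, -0.0]
wrist_force: [-0.3, -0.7, 0.0]
width: 0.094
finger_force: 0.0
```

```bash
python3 look.py h26 .485 .0135 .026
```

```text
score 48.4231736529631 centre 0.485 0.014500000000000011 tcp [0.486 0.013 0.133] t 23.975 d(mm) [-0.9823  1.457 ]
```

View pics/h26.png

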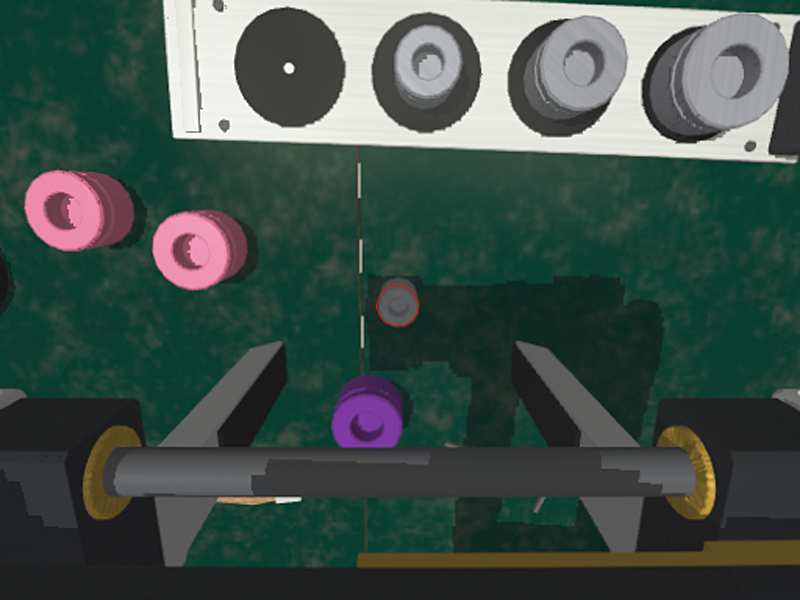

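The 26's rim fit is at (398,305). Pads D, C and B carry the 59, 48 and 37, and pad A is free at (289,68). Descending and grasping.

arm_command:
  plan:
    - {"grip":-1,"slide":[-0.001,-0.003,0.07],"spin":0}
    - {"grip":-1,"slide":[0,0,0.07],"spin":0}
    - {"grip":-1,"slide":[0,0,0.04],"spin":0}
    - {"grip":-1,"slide":[0,0,0.024],"spin":0}
    - {"grip":-1,"slide":[0,0,0],"spin":0}
    - {"grip":-1,"slide":[0,0,0],"spin":0}

```text
time: 24.78
tool_pos: [0.4854, 0.0146, 0.0319]
ee_rot: [3.141, -0.002, 0.0]
wrist_force: [0.2, 0.2, -0.1]
width: 0.094
finger_force: 0.0
```

arm_command:
  plan:
    - {"grip":1,"slide":[0,0,0],"spin":0}
    - {"grip":1,"slide":[0,0,0],"spin":0}
    - {"grip":1,"slide":[0,0,0],"spin":0}
    - {"grip":1,"slide":[0,0,0],"spin":0}
    - {"grip":1,"slide":[0,0,0],"spin":0}
    - {"grip":1,"slide":[0,0,0],"spin":0}
    - {"grip":1,"slide":[0,0,0],"spin":0}
    - {"grip":1,"slide":[0,0,-0.05],"spin":0}
    - {"grip":1,"slide":[0,0,-0.1],"spin":0}
    - {"grip":1,"slide":[0,0,0],"spin":0}

```text
time: 26.02
tool_pos: [0.4875, 0.0145, 0.1104]
ee_rot: [3.141, -0.009, 0.0]
wrist_force: [0.8, -0.3, -1.1]
width: 0.0244
finger_force: 30.0
```

arm_command:
  plan:
    - {"grip":1,"slide":[0.095,-0.044,0],"spin":0}
    - {"grip":1,"slide":[0.095,-0.044,0],"spin":0}
    - {"grip":1,"slide":[0.095,-0.045,0],"spin":0}
    - {"grip":1,"slide":[0,0,0.07],"spin":0}
    - {"grip":1,"slide":[0,0,0.03],"spin":0}
    - {"grip":1,"slide":[0,0,0],"spin":0}
    - {"grip":1,"slide":[0,0,0],"spin":0}
    - {"grip":1,"slide":[0,0,0],"spin":0}

```text
time: 27.02
tool_pos: [0.6276, 0.081, 0.0578]
ee_rot: [-3.142, -0.003, -0.0]
wrist_force: [1.3, 0.2, -0.6]
width: 0.0238
finger_force: 30.0
```

arm_command:
  plan:
    - {"grip":1,"slide":[0.001,0,0.02],"spin":0}
    - {"grip":1,"slide":[0,0,0.01],"spin":0}
    - {"grip":1,"slide":[0,0,0.004],"spin":0}
    - {"grip":1,"slide":[0,0,0],"spin":0}
    - {"grip":1,"slide":[0,0,0],"spin":0}
    - {"grip":1,"slide":[0,0,0],"spin":0}

```text
time: 27.78
tool_pos: [0.6278, 0.0811, 0.0397]
ee_rot: [3.141, -0.001, 0.0]
wrist_force: [-0.1, -0.7, 4.4]
width: 0.0243
finger_force: 30.0
```

Contact (+4.4 N up). Releasing, retreating up and back, and looking.

arm_command:
  plan:
    - {"grip":0.1,"slide":[0,0,0],"spin":0}
    - {"grip":0.1,"slide":[0,0,0],"spin":0}
    - {"grip":0.1,"slide":[0,0,0],"spin":0}
    - {"grip":0.1,"slide":[0,0,0],"spin":0}
    - {"grip":0.1,"slide":[0,0,-0.06],"spin":0}
    - {"grip":0.1,"slide":[0,0,-0.12],"spin":0}
    - {"grip":-1,"slide":[-0.05,0.09,-0.06],"spin":0}
    - {"grip":-1,"slide":[-0.05,0.09,-0.06],"spin":0}
    - {"grip":-1,"slide":[-0.02,0.07,0],"spin":0}
    - {"grip":-1,"slide":[0,0,0],"spin":0}

```text
time: 29.02
tool_pos: [0.567, -0.0458, 0.1897]
ee_rot: [3.141, -0.001, -0.004]
wrist_force: [0.4, 0.1, -0.2]
width: 0.0789
finger_force: 0.0
```

arm_command:
  plan:
    - {"grip":-1,"slide":[0,0,0],"spin":0}
    - {"grip":-1,"slide":[0,0,0],"spin":0}

```text
time: 29.28
tool_pos: [0.5674, -0.0426, 0.1882]
ee_rot: [-3.141, 0.001, 0.002]
wrist_force: [0.9, 0.2, 1.2]
width: 0.0935
finger_force: 0.0
```

```bash
python3 - <<'E'
from look import *
pads=[(.628,.0811),(.6248,-.0027),(.622,-.0865),(.6191,-.1704)]
for (x,y),d in zip(pads,(.026,.037,.048,.059)):
    look("f%d"%(d*1000),x,y,d,.044)
    print("off pad mm; pad fit:",x,y); look("p",x,y,.068,.008)
E
```

```text
score 35.010216390378275 centre 0.629 0.07110000000000001 tcp [ 0.5674 -0.0426  0.1882] t 29.275 d(mm) [ 61.5822 113.6732]
off pad mm; pad fit: 0.628 0.0811
score 124.33659955011092 centre 0.628 0.08060000000000002 tcp [ 0.5675 -0.0426  0.1882] t 29.325 d(mm) [ 60.5443 123.1841]
score 47.91478985318358 centre 0.6228 -0.00019999999999998751 tcp [ 0.5675 -0.0427  0.1883] t 29.375 d(mm) [55.336  42.4644]
off pad mm; pad fit: 0.6248 -0.0027
score 116.1006677815524 centre 0.6248 -0.00319999999999999 tcp [ 0.5675 -0.0428  0.1884] t 29.425 d(mm) [57.3315 39.5977]
score 88.34029421256048 centre 0.623 -0.08549999999999998 tcp [ 0.5675 -0.043   0.1885] t 29.475 d(mm) [ 55.5396 -42.5454]
off pad mm; pad fit: 0.622 -0.0865
score 120.23951906606544 centre 0.622 -0.08649999999999998 tcp [ 0.5675 -0.0431  0.1886] t 29.525 d(mm) [ 54.533  -43.4016]
score 121.45020063249649 centre 0.6191 -0.1694 tcp [ 0.5675 -0.0432  0.1887] t 29.575 d(mm) [  51.6427 -126.1623]
off pad mm; pad fit: 0.6191 -0.1704
score 101.60286894644389 centre 0.6171 -0.1809 tcp [ 0.5674 -0.0434  0.1888] t 29.625 d(mm) [  49.6813 -137.5296]
```

View pics/f48.png

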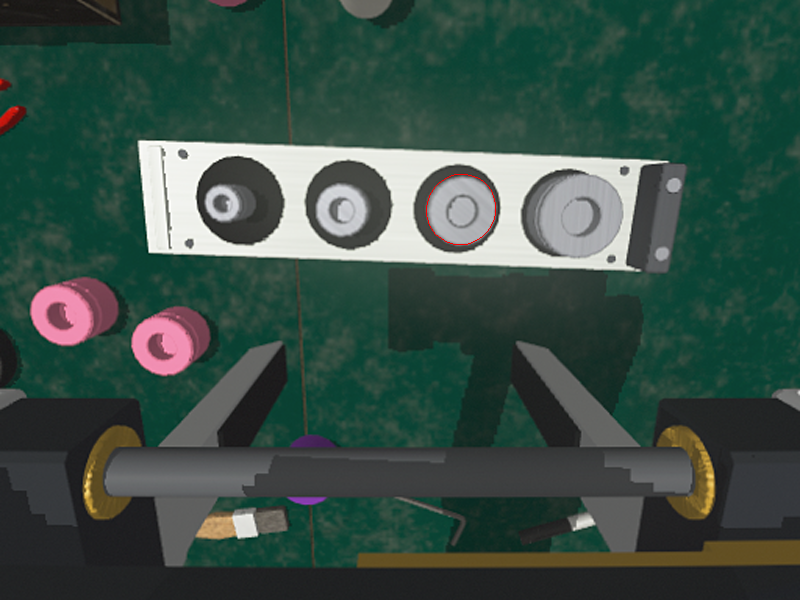

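All four stand upright in order: tops 26 (223,204), 37 (342,210), 48 (461,211), 59 (581,215). The 26 fit looks like it locked on a wrong edge, so I'll check it from the pixel reading.

```bash
python3 - <<'E'
from h import *
print(tow(camera_info("wrist"),np.array([(223,204),(342,210),(461,211),(581,215)])*.64,.044)[:,:2]-np.array([(.628,.0811),(.6248,-.0027),(.622,-.0865),(.6191,-.1704)]))
E
```

```text
[[-0.00111045 -0.0018235 ]
 [-0.00198951 -0.00055653]
 [ 0.00025554  0.00049302]
 [ 0.0006587   0.00039246]]
```

All are within about 2 mm of the pad centres. Handing in.

```bash
python3 -c "
from bench import ticket
print(ticket.close_job())"
```

```text
the job is handed in; nothing more can be done
None
```

The four spacers stand upright on the pads in size order, 59 mm next to the end stop down to 26 mm at the far end. Each measured within about 2 mm of its pad centre, the oil bottle and look-alikes were left alone, and the job was handed in at about 30 s; no verdict came back.

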